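Load the specimen tray into the inspection stage

TASK

Load the specimen tray that has the thin stepped-down tongue along one edge into the inspection stage: swing the stage's turn-button retainer fully aside, tuck the tray's tongue under the lip while the tray is tipped, then lower the opposite edge until the tray lies flat in the pocket. Finally turn the retainer all the way back over the tray's edge, and leave the tray without a tongue and the dropper bottle, can, beaker and vial standing where they are.

Things in the scene. Friction and masses are not known exactly. Their poses are not given: they have to be found in the camera images.
- stage: Fixed aluminium inspection stage, 164 x 90 mm, with an open pocket. Origin: on the bench below the pocket's middle; +x points to the lip, z up. Pocket floor z = 6 mm; side walls' inner faces y = +-37 mm, tops z = 14. At the -x end a block, x = -88 to -49, top z = 13; its face at x = -49 is the sill behind which the tray drops. The lip overhangs: the tray cannot be dropped in flat.
- lip_edge (a point): Middle of the lower front edge of the dark lip across the stage's +x end, at x = 49, y = 0, z = 14.5 mm in the stage (axes as the stage's). The lip spans x = 49 to 72 mm, z = 14.5 to 18.5 (underside 8.5 mm above the pocket floor); beneath it the end-stop face is at x = 60 mm.
- retainer (a joint): Angle of the dark turn-button, rad, about a vertical axis at x = -68 mm, y = 0 of the stage. 0 = closed at its stop, arm along stage +x over the pocket's edge; grows counter-clockwise from above (towards stage +y) to its stop at 1.75; clear of the pocket from 1.4. Arm 38 mm from axis to tip, 16 mm wide, z = 17.5 to 23.5 mm, 2.5 mm over a seated tray. Turns with about 1 N, stays where left.
- retainer_knob (a point): Middle of the upright round knob (14 mm diameter, 23 mm tall, 27.5 to 50.5 mm above the bench) on the retainer's arm, 22 mm from the turning axis. It is fixed to the arm and turns with it, so a firm grip on it must turn along with the arm (or push it from the side).
- tray_grip (a point): Centre of the handle bar of the loose grey tray WITH the tongue (0.09-0.16 kg). Axes: x towards the tongue, z up; it lies above the plate's middle, 35 mm over the underside. Dark bar on two legs: 12 mm thick (x), 48 long (y), 27.5 to 42.5 mm above the underside. Plate x = -45 to 45 mm, y = +-35, 9 mm thick; tongue x = 45 to 58 mm, y = +-29, only 4 mm thick, flush with the underside.
- tray_toe (a point): Middle of the tongue's tip at the underside: 58 mm ahead of the handle's centre in tray x and 35 mm below it; axes as the tray's.
- plain_tray_grip (a point): Centre of the handle bar of the other tray: same materials and handle, but a plain rectangle 103 x 70 x 9 mm without tongue, too thick for the lip. Same axes (x across the bar, z up), 35 mm above its underside. Leave it.
- microscope: Fixed microscope behind and left of the work: base about 170 mm wide (y) and 270 mm deep (x), 350 mm tall, eyepieces leaning towards the robot; a desk lamp of similar height stands to its left. Both are solid: keep arm and gripper clear, e.g. turn between the trays and the stage within 0.45 m of the robot's axis. Origin at bench level below its middle.
- dropper: Dropper bottle, 33 mm diameter, 106 mm tall, standing; origin under its centre. Leave it.
- can: Black can with grey screw cap, 37 mm diameter, 52 mm tall; origin under its centre. Leave it.
- glass_beaker: Clear glass beaker, 54 mm diameter, 68 mm tall; origin under its centre. Leave it.
- vial: Small capped sample vial, 24 mm diameter, 50 mm tall; origin under its centre. Leave it.

How it is judged:
On the way, in this order (a step that is already met when the one before it is completed fails the run):
1. the retainer is turned aside, clear of the pocket (value of joint retainer above 1.2 rad), for 0.2 s.
2. the tray's tongue is under the lip while the tray is tipped, its opposite edge still raised (x of tray_toe in the frame of stage above 0.051 m and z of tray_toe in the frame of stage between 0.002 and 0.0125 m and y of tray_toe in the frame of stage between -0.006 and 0.006 m and angle between tray_grip's own z axis and vertical above 0.06 rad), for 0.1 s.
3. the opposite edge is lowered and the tray lies flat in the pocket (x of tray_toe in the frame of stage above 0.0515 m and z of tray_toe in the frame of stage between 0.003 and 0.0085 m and y of tray_toe in the frame of stage between -0.005 and 0.005 m and x of tray_grip in the frame of stage between -0.006 and 0.005 m and angle between tray_grip's own z axis and vertical below 0.03 rad and z of tray_grip in the frame of stage below 0.0435 m and angle between the x axis of tray_grip and the x axis of stage, either way round below 0.07 rad), for 0.2 s.
At the end, for the whole second after the job is handed in: The tongued tray lies flat on the pocket floor (tilt under 0.03 rad, underside within 2.5 mm of the floor, centred to 5-6 mm, turned less than 0.07 rad), its tongue at least 2.5 mm under the lip, and the retainer is turned back over its edge (joint below 0.15 rad) (all of step 3 and value of joint retainer below 0.15 rad); the robot touches nothing.
It fails at once if the tray without tongue is pushed more than 30 mm or tipped over (distance of plain_tray_grip from where it was at the start of the episode above 0.03 m or angle between plain_tray_grip's own z axis and vertical above 0.5 rad).
It fails at once if the dropper bottle is pushed more than 30 mm or tipped over (distance of dropper from where it was at the start of the episode above 0.03 m or angle between dropper's own z axis and vertical above 0.5 rad).
It fails at once if the can is pushed more than 30 mm or tipped over (distance of can from where it was at the start of the episode above 0.03 m or angle between can's own z axis and vertical above 0.5 rad).
It fails at once if the beaker is pushed more than 30 mm or tipped over (distance of glass_beaker from where it was at the start of the episode above 0.03 m or angle between glass_beaker's own z axis and vertical above 0.5 rad).
It fails at once if the vial is pushed more than 30 mm or tipped over (distance of vial from where it was at the start of the episode above 0.03 m or angle between vial's own z axis and vertical above 0.5 rad).
It also fails if it takes over 72 s, if anything falls off the work surface, if the arm or the gripper's body presses on something with over 40 N, if the wrist force passes 120 N, or if a joint passes its speed limit or range.

ROBOT

A 6-joint arm with a two-finger parallel gripper is mounted at the origin on a cart in front of the work surface, level with it; the furniture and walls round the work are solid. World frame = base frame: x ahead of the robot, y to its left, z up, the work surface at z = 0. Lengths are in m, angles in rad, forces in N, time in s.
With the tool pointing down it reaches from about 0.275 to 0.875 m from the base axis. Payload 12.5 kg.
Tool frame: the origin (TCP) lies on the centre line of the jaws, within the pads' length; the fingertips stand r.finger_overhang ahead of it and the grasp point (between the pads) lies 3 mm ahead of it (r.finger_overhang is the distance from the TCP to the fingertips, in m); z points along the fingers, y is the direction in which the jaws open and shut (so a half turn about z gives the same grasp; the last joint's range is limited). The gripper opens to 85 mm and grips with 20 to 120 N. Pads are 22 mm wide; open, the fingers measure 114 mm over their backs; the gripper's body (76 mm by 85 mm) begins 54 mm behind the grasp point. The pads swing forward as they close: fully open they stand 13 mm farther back than shut.
Start: joints at [-1.428, 0.351, 1.652, -0, 1.139, -0.085], TCP at [0.124, -0.536, 0.224] pointing down, gripper open.
Joint ranges: [-2.75, 2.75], [-0.79, 2.1], [0.01, 2.65], [-1.57, 4.71], [0.07, 3.14], [-2.87, 2.87]. Speed limits (rad/s): [2.22, 2.22, 2.79, 3.14, 3.14, 3.14].

INTERFACE

Orientations are given as a unit quaternion [x, y, z, w].
In Python, from cell import r, optics gives the robot as it stands. The module is installed in compiled form; this text tells all that it offers. Calls block until the motion is done:
- r.move_to(position, orientation): joint-space move of the TCP to a pose.
- r.move_linear(position, rot=None, vel=0.15): straight line of the TCP; rot=None keeps the orientation; vel is the mean speed in m/s.
- r.set_joints(angles): joint-space move.
- r.set_gripper(opening, squeeze=None): opening from 0.0 (shut) to 1.0 (fully open); squeeze is the grip in N (None keeps the last); returns when the fingers have stopped.
- r.sleep(seconds).
- r.inverse_kinematics(position, orientation): joint angles nearest the present ones, or None.
- optics.get_image(name): name is "side" or "top" or "wrist"; returns a dict with "pixels" (420x560x3 uint8, red, green, blue), "depth" (420x560 float32, m along the optical axis (not along the pixel's ray), 0 where there is no reading), "fx", "fy", "cx", "cy" (pixels), "camera_from_world" (4x4, takes a point from world to camera coordinates); the wrist camera has in their place "mount" (4x4, takes a point from camera to tool coordinates, whose origin is the TCP and whose axes are the flange's). Camera axes: x right, y down, z forward; pixel columns grow to the right and rows downward; lengths in m; the calibration is good to about 2 mm. A picture is of the moment at which its call begins: read the wrist's pose just before it.
A pose or a line that the arm cannot do raises r.PlanningError and nothing moves.
- r.hand_in(): hands the job in, once; it reports no verdict.
Readings, each from a call of its own:
- r.current_t(): time.
- r.current_q(): joint angles.
- r.current_qvel(): joint speeds.
- r.current_effort(): joint torques, N m.
- r.current_tool_pos(): TCP position.
- r.current_ee_rot(): TCP orientation.
- r.current_contact_force(): force on the tool from outside, world axes, zero at the start.
- r.current_torque(): the same for the moment, N m.
- r.current_opening(): opening from 0.0 (shut) to 1.0 (fully open).
Only numpy, scipy, OpenCV 4.12 (cv2) and the standard library are available. Lean on these libraries where they do the work, as an engineer would, in place of code of your own. Each camera call takes 0.05 s, during which the arm holds its last target.

## Working session

There is one attempt and no reset: what is moved stays moved. The work goes in short steps, each a Python script; the robot and the scene stay as the last script left them, time stands still between calls to the robot, and variables do not carry over. Pictures are saved under pics/ and viewed, and the job is handed in when it is done.

```bash
mkdir -p pics
python3 - <<'E'
from cell import r, optics
import cv2, numpy as np
for n in ["side","top","wrist"]:
    d=optics.get_image(n)
    cv2.imwrite(f"pics/{n}0.png",d["pixels"][:,:,::-1])
    np.savez(f"{n}0.npz",**d)
    print(n,d["fx"],d["cx"],d["cy"],(d["depth"]>0).mean()); print(np.round(d.get("camera_from_world",d.get("mount")),4))
print(r.current_t(),r.finger_overhang,r.current_tool_pos(),r.current_ee_rot(),r.current_opening())
E
```

```text
side 446.57604869422636 281.7009772521441 206.83730832301873 0.9957865646258504
[[ 0.9832 -0.182  -0.0095 -0.5734]
 [-0.1299 -0.6631 -0.7371  0.1261]
 [ 0.1279  0.726  -0.6757  1.0331]
 [ 0.      0.      0.      1.    ]]
top 452.4284464370855 282.3335818427264 207.0367341687379 0.9958333333333333
[[ 0.0122 -0.9994 -0.032   0.044 ]
 [-0.9978 -0.0101 -0.0656  0.578 ]
 [ 0.0652  0.0327 -0.9973  1.0851]
 [ 0.      0.      0.      1.    ]]
wrist 299.84948730130725 277.4647400168791 214.2438589679039 0.9960501700680272
[[-1.300e-03 -9.517e-01 -3.071e-01  7.890e-02]
 [ 1.000e+00 -1.400e-03  1.000e-04  5.000e-04]
 [-5.000e-04 -3.071e-01  9.517e-01 -1.501e-01]
 [ 0.000e+00  0.000e+00  0.000e+00  1.000e+00]]
0.15 0.022 [ 0.1241931  -0.53552592  0.22338316] [ 9.93519279e-01  1.13662807e-01 -1.79051707e-05 -4.55350689e-04] 0.9963025529787002
```

View pics/top0.png

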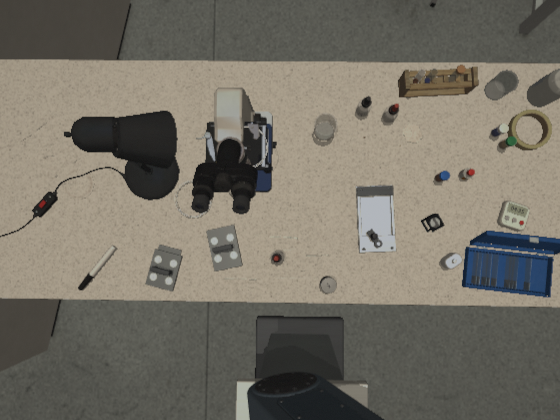

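View pics/side0.png

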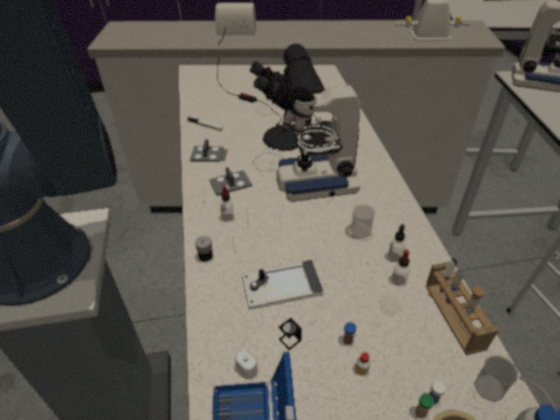

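View pics/wrist0.png

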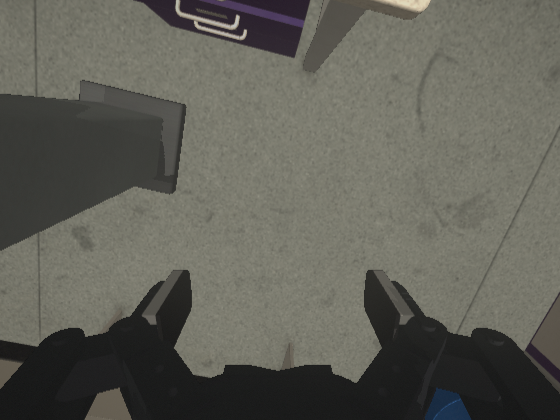

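The top view shows the two trays at about (165,268) and (224,248), the stage at (376,222) with its knob near (375,238), the dropper at (278,258) and the can at (328,285). I'll enlarge it and get rough positions.

```bash
cat > h.py <<'E'
import numpy as np, cv2
from scipy.spatial.transform import Rotation as R
def ray_plane(d,uv,z,T=None):
    """T: world_from_camera (4x4)"""
    if T is None: T=np.linalg.inv(d["camera_from_world"])
    uv=np.atleast_2d(np.asarray(uv,float))
    v=np.c_[(uv[:,0]-d["cx"])/d["fx"],(uv[:,1]-d["cy"])/d["fy"],np.ones(len(uv))]@T[:3,:3].T
    return T[:3,3]+v*((np.asarray(z)-T[2,3])/v[:,2])[:,None]
def wristT(r,d):
    pass
def wpose(r):
    T=np.eye(4);T[:3,:3]=R.from_quat(r.current_ee_rot()).as_matrix();T[:3,3]=r.current_tool_pos();return T
def cloud(d,T=None):
    if T is None: T=np.linalg.inv(d["camera_from_world"])
    v,u=np.mgrid[:420,:560]; z=d["depth"]
    P=np.stack([(u-d["cx"])/d["fx"]*z,(v-d["cy"])/d["fy"]*z,z],-1)
    return P@T[:3,:3].T+T[:3,3]
E
python3 - <<'E'
from h import *
d=dict(np.load("top0.npz"))
P=cloud(d)
for n,uv in dict(trayL=(163,270),trayR=(223,248),stage=(376,220),lip=(376,191),dropper=(278,258),can=(328,285),knob=(375,238),vial=(366,102),beak=(324,130),eyeL=(203,195)).items():
    print(n,np.round(ray_plane(d,uv,[0.0])[0],3),np.round(P[uv[1],uv[0]],3))
im=d["pixels"][:,:,::-1]
a=cv2.resize(im[170:310,130:310],None,fx=4.4,fy=4.2,interpolation=cv2.INTER_CUBIC);cv2.imwrite("pics/top_tr.png",a)
a=cv2.resize(im[175:265,340:430],None,fx=6,fy=6,interpolation=cv2.INTER_CUBIC);cv2.imwrite("pics/top_st.png",a)
E
```

```text
trayL [0.419 0.346 0.   ] [0.422 0.334 0.041]
trayR [0.475 0.197 0.   ] [0.476 0.19  0.041]
stage [ 0.549 -0.18   0.   ] [ 0.549 -0.178  0.013]
lip [ 0.621 -0.18   0.   ] [ 0.619 -0.177  0.018]
dropper [0.453 0.06  0.   ] [0.457 0.056 0.102]
can [ 0.388 -0.063  0.   ] [ 0.394 -0.06   0.051]
knob [ 0.505 -0.178  0.   ] [ 0.505 -0.169  0.051]
vial [ 0.845 -0.156  0.   ] [ 0.817 -0.142  0.092]
beak [ 0.773 -0.051  0.   ] [ 0.773 -0.051  0.001]
eyeL [0.607 0.25  0.   ] [0.576 0.179 0.338]
```

View pics/top_tr.png

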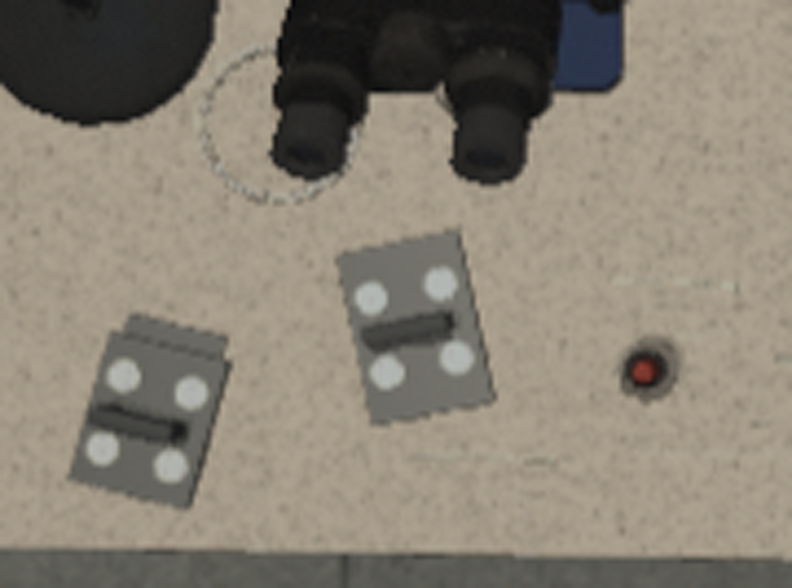

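View pics/top_st.png

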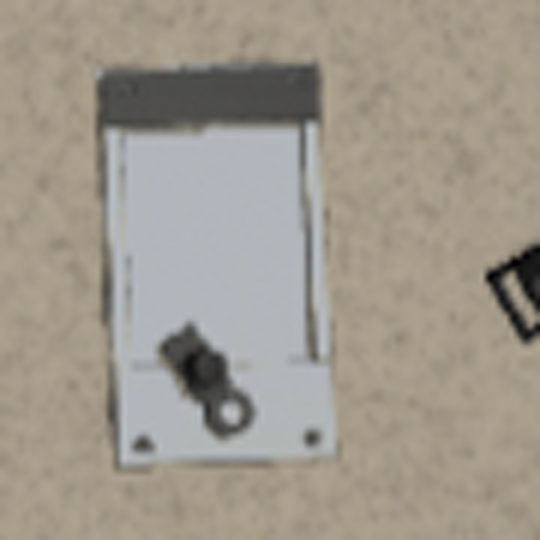

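```bash
cat >> h.py <<'E'
def down(psi):
    """tool pointing down, tool x at world heading psi"""
    return (R.from_euler('z',psi)*R.from_euler('x',np.pi)).as_quat()
def shot(r,optics,name):
    T=wpose(r); d=optics.get_image("wrist"); T=T@d["mount"]; d["Tw"]=T
    np.savez(name+".npz",**d); cv2.imwrite(f"pics/{name}.png",d["pixels"][:,:,::-1]); return d,T
E
python3 - <<'E'
from cell import r, optics
from h import *
r.move_to([0.535,-0.178,0.17],down(0.0))
print(r.current_t(),r.current_q(),r.current_tool_pos())
shot(r,optics,"st1")
E
```

```text
2.125 [-4.05009028e-01  4.36007750e-01  1.66885808e+00 -1.56307207e-04
  1.03651736e+00  1.16660755e+00] [ 0.53481451 -0.17872728  0.17012052]
```

View pics/st1.png

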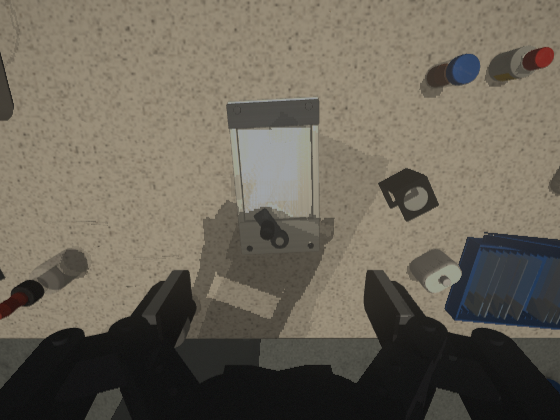

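The stage is at (274,175), with the lip at rows 98-128, the block at rows 220-252, the retainer pivot at (280,240) and the knob near (266,230). I'll enlarge it for edges and fit lines.

Run:
```python
from h import *
d=dict(np.load("st1.npz"))
im=d["pixels"][:,:,::-1]
a=cv2.resize(im[85:265,210:345],None,fx=4.4,fy=3.3,interpolation=cv2.INTER_CUBIC)
a=cv2.resize(im[88:262,214:340],None,fx=4,fy=4,interpolation=cv2.INTER_CUBIC)[:600]
cv2.imwrite("pics/st1z.png",a)
P=cloud(d,d["Tw"])
z=P[:,:,2]
print((z[95:255:6,225:330:7]*1000).round().astype(int))
```

```text
[[  0   0   0   0   1   1   0  -1   1   0   1   1   0   1   0]
 [ -1   6   6   4   8   6   7   6  18  18  19  19  18  18   0]
 [ -1  19  19  18  17  19  19  21  17  18  18  20  21  19   0]
 [ -1  20  19  18  17  20  18  19  18  18  20  17  19  19   1]
 [  1  19  18 320  19  18  19  19  19  17  18  18  20  18   1]
 [ -2  20  18  19  18  18  19  18  18  18  19   7   6  15   2]
 [ -1  14   6   6   5   6   7 320   6   7   6   7   7  14   0]
 [  0  12   6   8   6   6   6   6   7   5   6   6   6  16   0]
 [  0  13   6   6   8   7   6   7   5   6   7   5   6  14   1]
 [  1  14   6   5   7   7   5   6   7   7   6   7   5  14   0]
 [  0  14   9   6   6   6   6   7   6   7   5   5   7  15   0]
 [  1   0  12   7   6   6   6   6   6   5   6   6   7  15   0]
 [  0   0  13   8   6   8   6   6   6   5   5   5   6  14   0]
 [ -1   1  15   7   6   7   6   6   6   6   6   5   6  13   0]
 [  0  -1  14   6   6   7   6   6   6   6   6   6   7  14   0]
 [  0   0  13   5   6   7   6   6   6   7   6   6   7  13   0]
 [  0   0  13   7   5   5   7   6   6   7   7   6   6  15   1]
 [  0   2  14   5   6   6   7   7   7   5   8   6   7  14   0]
 [  0  -1  14   6   5   5   6   7   4   6   5   8   7  14  -1]
 [ -1   0  14   6   6   6   6   5   7   6   6   6   6  14  -1]
 [ -1   0  14   6   5  24  23   6   6   6   7   5   6  14   0]
 [  0  -1  14   9  10  24  33  22  12  14  14  14  12  14   1]
 [  1   1  13  13  13  14  50  23  13  13  13  14  13  13   0]
 [  0   0   0  14  13  49  51  24  25  13  12  12  13  13   0]
 [  0  -1   0  13  12  14  50  23  27  24  14  12  13  13  -1]
 [  0  -1  -1  14  13  15  13  23  23  13  13  14  14  13   2]
 [  0  -1   0  13  14  14  13  13  13  13  14  14  14  13  -1]]
```

View pics/st1z.png

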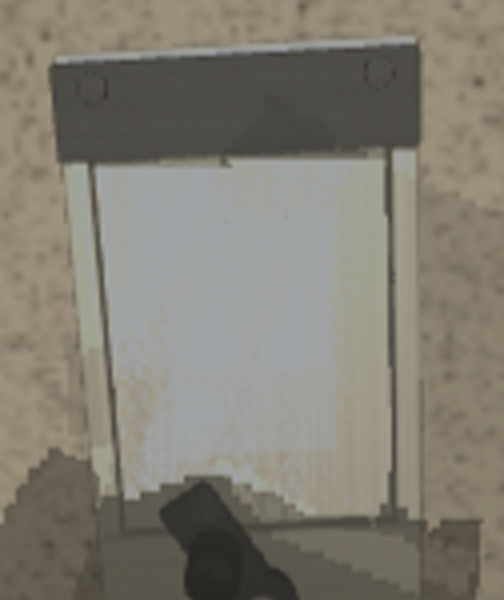

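```bash
cat > stagefit.py <<'E'
from h import *
def fit(d):
    P=cloud(d,d["Tw"])[90:262,215:335].reshape(-1,3)
    P=P[np.linalg.norm(P[:,:2]-[0.545,-0.178],axis=1)<.12]
    def rect(m,yw=None):
        q=P[m][:,:2]
        r0=cv2.minAreaRect((q*1000).astype(np.float32)); return r0
    ext=rect((P[:,2]>0.004)&(P[:,2]<.03)); print("outer",ext)
    # robust: yaw from side walls (z 11..17)
    yaw=ext[2]; 
    while yaw>45: yaw-=90
    while yaw<-45: yaw+=90
    best=None
    for a in np.arange(yaw-3,yaw+3,.1):   # sharpest side edges
        v=P[P[:,2]>.004][:,:2]@np.array([-np.sin(np.radians(a)),np.cos(np.radians(a))])
        w=np.percentile(v,99.5)-np.percentile(v,.5)
        if best is None or w<best[0]: best=(w,a)
    print("yaw",yaw,best)
    a=np.radians(best[1]); c=np.cos(a);s=np.sin(a)
    Q=np.c_[P[:,:2]@[c,s],P[:,:2]@[-s,c],P[:,2]]
    st=Q[Q[:,2]>.004]; print("y ext",np.percentile(st[:,1],[.3,99.7])," x ext",np.percentile(st[:,0],[.3,99.7]))
    lip=Q[(Q[:,2]>.0165)&(Q[:,2]<.0215)&(Q[:,0]>np.median(st[:,0])+.02)]
    fl=Q[(Q[:,2]>.0045)&(Q[:,2]<.0085)]
    fl=fl[(fl[:,0]<np.percentile(lip[:,0],50))]
    print("lip x",np.percentile(lip[:,0],[.5,1,2,98,99,99.5]),"y",np.percentile(lip[:,1],[.5,99.5]),"n",len(lip))
    print("floor x",np.percentile(fl[:,0],[.5,2,98,99.5]),"y",np.percentile(fl[:,1],[.5,2,98,99.5]))
    kn=Q[(Q[:,2]>.046)&(Q[:,2]<.054)]; print("knob top",(kn.min(0)+kn.max(0))/2,kn[:,:2].mean(0),np.ptp(kn,0))
    return a,Q
if __name__=="__main__":
    fit(dict(np.load("st1.npz")))
E
python3 stagefit.py
```

```text
outer ((550.0230712890625, -178.37120056152344), (163.4320068359375, 89.0103530883789), 2.982058525085449)
yaw 2.982058525085449 (np.float64(0.08665917773470844), np.float64(2.482058525085449))
y ext [-0.24512392 -0.1580513 ]  x ext [0.46160253 0.62298981]
lip x [0.59757184 0.59771769 0.5979246  0.61992621 0.62021518 0.62033879] y [-0.24463912 -0.15795864] n 2308
floor x [0.49942523 0.50145159 0.59548278 0.59674691] y [-0.23857569 -0.23750399 -0.16593426 -0.16488422]
knob top [ 0.49916827 -0.19042733  0.0492506 ] [ 0.50005515 -0.19061734] [0.01365475 0.01268845 0.00598709]
```

```bash
cat > edge.py <<'E'
from h import *
def fitl(p):
    vx,vy,x,y=cv2.fitLine(np.float32(p),cv2.DIST_HUBER,0,0.0005,1e-4).ravel(); return np.array([x,y]),np.array([vx,vy])
d=dict(np.load("st1.npz"));P=cloud(d,d["Tw"])
L=[];Rr=[];IL=[];IR=[]
for v in range(132,250):
    z=P[v,:,2]; m=np.where((z[215:335]>.0095)&(z[215:335]<.03))[0]+215
    L.append(P[v,m[0],:2]);Rr.append(P[v,m[-1],:2])
    if v<205:
        f=np.where((z[215:335]>.004)&(z[215:335]<.0085))[0]+215
        IL.append(P[v,f[0],:2]);IR.append(P[v,f[-1],:2])
F=[];B=[];S=[]
for u in range(236,314):
    z=P[90:140,u,2]; m=np.where((z>.0155)&(z<.022))[0]+90; B.append(P[m[-1],u,:2])
for u in range(245,312):
    z=P[235:262,u,2]; m=np.where((z>.009))[0]+235; S.append(P[m[-1],u,:2])
for u in list(range(245,250))+list(range(290,312)):
    z=P[190:245,u,2]; m=np.where((z>.0038)&(z<.0085))[0]+190; F.append(P[m[-1],u,:2])
out={}
for n,p in dict(L=L,R=Rr,IL=IL,IR=IR,lipfront=B,back=S,sill=F).items():
    c,v=fitl(p); a=np.degrees(np.arctan2(v[1],v[0])); a=(a+45)%90-45
    print(n,c.round(4),round(a,2)); out[n]=(c,a)
y=np.radians(2.6)
for yd in (2.5,3.0):
    y=np.radians(yd);ex=np.array([np.cos(y),np.sin(y)]);ey=np.array([-ex[1],ex[0]])
    print(yd,{n:round(float(out[n][0]@(ey if n in('L','R','IL','IR') else ex)),4) for n in out})
E
python3 edge.py
```

```text
L [ 0.526  -0.1359] 2.79
R [ 0.5409 -0.2217] 2.36
IL [ 0.563  -0.1408] 3.01
IR [ 0.5634 -0.2141] 2.87
lipfront [ 0.6061 -0.1765] 2.86
back [ 0.4696 -0.176 ] 3.1
sill [ 0.5079 -0.1858] 2.61
2.5 {'L': -0.1588, 'R': -0.2451, 'IL': -0.1652, 'IR': -0.2385, 'lipfront': 0.5979, 'back': 0.4615, 'sill': 0.4993}
3.0 {'L': -0.1633, 'R': -0.2497, 'IL': -0.17, 'IR': -0.2433, 'lipfront': 0.5961, 'back': 0.4598, 'sill': 0.4975}
```

Stage pose from the edges: origin ≈ (0.557, -0.1777), yaw ≈ 2.85°. The checks agree: sill to lip measures 98.6 mm (should be 98), the knob radius measures 22.1 mm (should be 22), and θ ≈ 0.55. Next I grip the knob and turn it.

```bash
cat >> h.py <<'E'
SY=np.radians(2.85); SO=np.array([0.5570,-0.1777])
def s2w(x,y,z=0.0):
    return np.array([SO[0]+np.cos(SY)*x-np.sin(SY)*y, SO[1]+np.sin(SY)*x+np.cos(SY)*y, z])
def knob(th,z): return s2w(-.068+.022*np.cos(th),.022*np.sin(th),z)
E
cat > turn.py <<'E'
from h import *
def turn(r,th0,th1,z=.052,n=7):
    for th in np.linspace(th0,th1,n+1)[1:]:
        r.move_linear(knob(th,z),down(SY+th),vel=0.06)
        f=np.array(r.current_contact_force()); print(round(th,2),f.round(1),round(r.current_t(),2))
        if np.linalg.norm(f)>25: print("stop force"); return th
    return th1
E
python3 - <<'E'
from cell import r, optics
from turn import *
th=.55
r.set_gripper(0.32,20)
r.move_to(knob(th,.10),down(SY+th))
r.move_linear(knob(th,.052),vel=.1)
print(np.array(r.current_contact_force()).round(1),r.current_t())
r.set_gripper(0.0,20); print(r.current_opening(),np.array(r.current_contact_force()).round(1))
turn(r,th,1.66)
r.set_gripper(0.35); r.move_linear(knob(1.66,.13),vel=.2)
print(r.current_t())
E
```

```text
[-0.4 -0.1 -0.4] 4.0333
0.00028833206118954755 [ 0.2 -0.1  0.5]
0.71 [ 1.  -0.5  0.5] 4.72
0.87 [-0.2 -0.2 -0.9] 5.03
1.03 [ 0.1 -0.5 -0.5] 5.33
1.18 [ 0.  -0.5 -0.5] 5.64
1.34 [ 0.2 -0.   0.5] 5.95
1.5 [-0.1 -0.5  0.1] 6.26
1.66 [ 1.1 -0.8 -1. ] 6.57
7.5
```

The jaws shut to 0, so the knob was not between them. I'll look again.

Run:
```python
from cell import r, optics
from h import *
r.move_to([0.535,-0.178,0.17],down(0.0))
print(r.current_t(),r.current_tool_pos())
d,T=shot(r,optics,"st2")
t=optics.get_image("top");np.savez("top2.npz",**t)
P=cloud(t);m=(P[:,:,2]>.04)&(P[:,:,2]<.056)&(abs(P[:,:,0]-.5)<.03)&(abs(P[:,:,1]+.17)<.03)
print(P[m].round(4))
import stagefit
stagefit.fit(d)
```

```text
9.0167 [ 0.53473145 -0.1778933   0.16939076]
[[ 0.5141 -0.1634  0.0426]
 [ 0.5094 -0.1612  0.0416]]
outer ((549.9411010742188, -178.24285888671875), (163.47923278808594, 89.45671844482422), 2.7100582122802734)
yaw 2.7100582122802734 (np.float64(0.08655437408128822), np.float64(2.7100582122802734))
y ext [-0.24722958 -0.16030751]  x ext [0.46064804 0.62211839]
lip x [0.59674077 0.59684343 0.59707542 0.61916302 0.61937851 0.61953336] y [-0.24691373 -0.16033233] n 2321
floor x [0.49868086 0.50069991 0.59469184 0.5959229 ] y [-0.24067545 -0.23963341 -0.16807042 -0.16701285]
knob top [ 0.49855024 -0.19248505  0.04930747] [ 0.49946964 -0.19264837] [0.01381888 0.01275467 0.00630458]
```

View pics/st2.png

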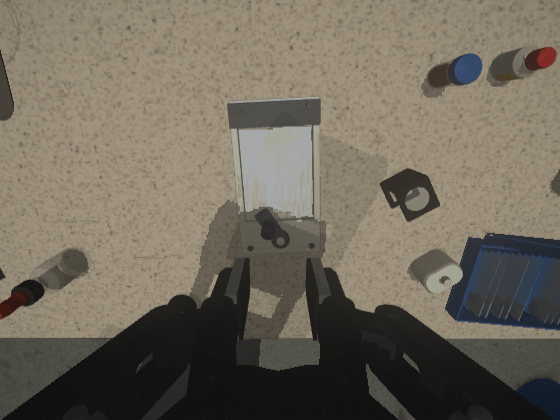

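```bash
python3 - <<'E'
from cell import r, optics
from turn import *
th=.55
r.set_gripper(0.35,20)
r.move_to(knob(th,.085),down(SY+th))
print(r.current_tool_pos(),knob(th,0),R.from_quat(r.current_ee_rot()).as_matrix().round(2).tolist(),r.current_opening())
shot(r,optics,"k1")
r.move_linear(knob(th,.052),vel=.1)
print(r.current_tool_pos(),r.current_t())
shot(r,optics,"k2")
E
python3 -c "
import cv2,numpy as np
a=cv2.imread('pics/k1.png')[100:,100:460];b=cv2.imread('pics/k2.png')[100:,100:460]
cv2.imwrite('pics/k12.png',np.hstack([a,b]))"
```

```text
[ 0.50785404 -0.16893903  0.08561422] [ 0.5072447  -0.16866361  0.        ] [[0.83, 0.56, 0.0], [0.56, -0.83, -0.0], [0.0, 0.0, -1.0]] 0.3479551845042697
[ 0.50750657 -0.16877452  0.05228124] 10.5
```

View pics/k12.png

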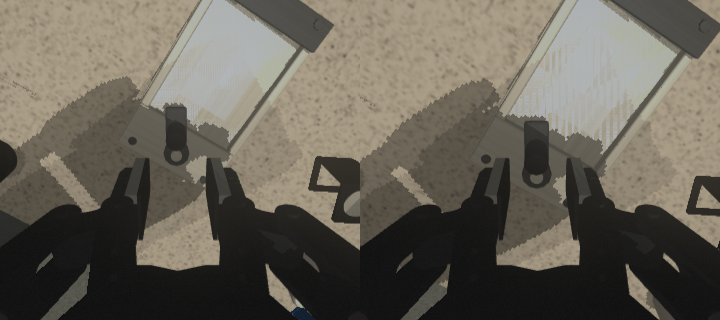

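Run:
```python
from h import *
d=dict(np.load("k2.npz")); P=cloud(d,d["mount"])
for v in range(216,345,8):
    print(v,[tuple((P[v,u]*1000).round().astype(int).tolist()) for u in (236,240,246,270,276,282,306,312,316)])
```

```text
216 [(16, -27, 40), (17, -24, 38), (16, -21, 40), (14, -5, 45), (14, 0, 46), (14, 4, 46), (14, 20, 46), (14, 24, 45), (14, 27, 45)]
224 [(11, -27, 39), (11, -25, 39), (10, -21, 40), (14, -4, 29), (14, 0, 30), (14, 3, 29), (8, 20, 46), (8, 24, 45), (8, 27, 45)]
232 [(5, -27, 38), (5, -25, 39), (5, -21, 39), (9, -4, 29), (9, 0, 29), (9, 3, 28), (2, 21, 46), (3, 25, 45), (2, 28, 46)]
240 [(79, 0, -150), (-1, -25, 39), (-1, -21, 40), (4, -4, 28), (7, 0, 21), (3, 3, 29), (-4, 21, 46), (-4, 25, 46), (-4, 28, 47)]
248 [(-7, -28, 40), (-7, -25, 40), (-7, -21, 40), (6, -4, 11), (6, 0, 10), (6, 3, 12), (-11, 21, 48), (-10, 25, 46), (-10, 28, 46)]
256 [(-13, -28, 40), (-13, -25, 39), (-13, -21, 39), (4, -4, 3), (5, 0, 1), (5, 3, 3), (-14, 20, 41), (-16, 25, 46), (-16, 28, 46)]
264 [(11, -20, -18), (10, -18, -18), (11, -15, -19), (1, -4, 1), (0, 0, 2), (0, 3, 2), (6, 15, -9), (11, 17, -19), (11, 19, -19)]
272 [(11, -19, -26), (10, -17, -26), (9, -14, -23), (-5, -4, 2), (-5, 0, 2), (-4, 3, 1), (2, 15, -10), (11, 16, -27), (11, 18, -26)]
280 [(11, -18, -33), (11, -16, -33), (5, -15, -23), (-26, -5
[... 508 characters left out ...]
, -16, -49), (3, -15, -46), (-9, -14, -30), (-68, -5, 52), (-69, -1, 53), (-68, 4, 52), (-60, 22, 41), (-2, 16, -39), (3, 16, -46)]
320 [(2, -16, -49), (0, -15, -47), (-76, -25, 53), (-75, -6, 52), (-76, -1, 53), (-75, 4, 51), (-76, 23, 52), (-5, 15, -41), (-1, 16, -46)]
328 [(-1, -16, -51), (-5, -15, -46), (-83, -25, 53), (-84, -6, 53), (-83, -1, 52), (-84, 4, 52), (-84, 23, 52), (-8, 15, -42), (-6, 17, -45)]
336 [(-3, -16, -52), (-9, -15, -45), (-91, -25, 52), (-91, -6, 52), (-91, -1, 52), (-91, 4, 52), (-91, 24, 52), (-90, 28, 51), (-9, 17, -46)]
344 [(-98, -34, 51), (-99, -31, 53), (-98, -25, 51), (-100, -6, 53), (-99, -1, 52), (-99, 4, 52), (-100, 24, 53), (-100, 29, 53), (-99, 32, 52)]
```

The wrist depth shows the fingertips about 10 mm behind the reported TCP at this opening, not 22 mm ahead. That explains why the jaws closed above the knob. I'll measure the tips at several openings before going lower.

Run:
```python
from cell import r, optics
from h import *
r.move_linear(knob(.55,.075),vel=.2)
for o in (1.0,0.5,0.2,0.0):
    r.set_gripper(o)
    d,T=shot(r,optics,f"g{int(o*100)}"); P=cloud(d,d["mount"]).reshape(-1,3)
    m=(abs(P[:,0])<12)&(abs(P[:,1])<.06)&(P[:,2]>-.1)&(P[:,2]<.018)&(abs(P[:,0])<.012)
    q=P[m]; print(o,"tip z pct",np.percentile(q[:,2],[95,98,99,99.7]).round(4),"y",np.percentile(q[:,1],[1,99]).round(3),len(q),r.current_t())
```

```text
1.0 tip z pct [-0.032  -0.0268 -0.0244 -0.0223] y [-0.06  0.06] 18942 11.45
0.5 tip z pct [-0.0307 -0.0211 -0.0172 -0.0132] y [-0.058  0.059] 27393 11.9917
0.2 tip z pct [-0.0334 -0.0218 -0.0172 -0.0131] y [-0.056  0.057] 28220 12.4083
0.0 tip z pct [-0.0362 -0.0236 -0.0188 -0.0144] y [-0.055  0.055] 27769 12.7667
```

View pics/g0.png

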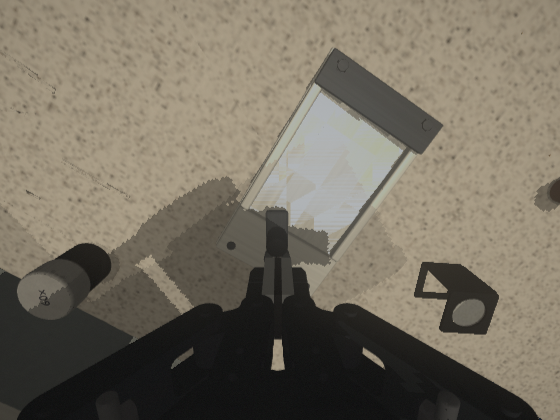

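Run:
```python
from h import *
for n in("g0","g20","g50","g100"):
    d=dict(np.load(n+".npz")); P=cloud(d,d["mount"])
    # finger tips: nearest-to-top image pixel per column belonging to fingers (z<0.02-ish relative jump)
    res=[]
    for u in range(150,420,3 if n!="g0" else 2):
        col=P[:,u]; m=np.where((col[:,2]<0.012)&(col[:,2]>-.14)&(abs(col[:,0])<.013))[0]
        if len(m): res.append((u,int(m[0]),*(col[m[0]]*1000).round().astype(int).tolist()))
    print(n,[x for x in res if x[4]>-45])
```

```text
g0 [(246, 293, 6, -13, -37), (248, 282, 7, -13, -29), (250, 272, 6, -13, -19), (252, 270, 7, -12, -17), (254, 268, 7, -11, -16), (256, 267, 7, -10, -14), (258, 267, 6, -9, -13), (260, 267, 7, -8, -15), (262, 267, 7, -7, -14), (264, 264, 11, -6, -19), (266, 258, 11, -5, -13), (268, 258, 11, -4, -12), (270, 258, 11, -3, -12), (272, 258, 11, -2, -12), (274, 258, 10, -1, -11), (276, 258, 10, 0, -11), (278, 258, 10, 1, -11), (280, 258, 11, 2, -12), (282, 258, 11, 3, -13), (284, 258, 11, 4, -12), (286, 258, 10, 5, -11), (288, 258, 11, 6, -13), (290, 258, 11, 7, -12), (292, 267, 7, 8, -14), (294, 267, 6, 9, -13), (296, 267, 7, 10, -14), (298, 267, 6, 11, -14), (300, 267, 7, 12, -14), (302, 269, 7, 13, -17), (304, 271, 7, 14, -18), (306, 276, 7, 14, -24), (308, 287, 7, 14, -34)]
g20 [(228, 287, 7, -21, -34), (231, 277, 6, -22, -23), (234, 271, 7, -21, -18), (237, 268, 6, -20, -14), (240, 267, 7, -18, -14), (243, 267, 7, -17, -14), (246, 266, 11, -15, -22), (249, 258, 11, -14, -13), (252, 258, 11, -12, -12), (255, 258, 10, -11, -11), (258, 258, 11, -9, -12), (261, 258, 9, -8, -9), (294, 258, 
[... 1111 characters left out ...]
, (159, 282, 7, -54, -29), (162, 281, 7, -53, -27), (165, 281, 10, -49, -34), (168, 276, 10, -49, -30), (171, 272, 10, -49, -26), (174, 270, 10, -48, -24), (177, 270, 10, -47, -24), (180, 270, 11, -45, -24), (183, 270, 10, -44, -24), (186, 270, 10, -43, -24), (189, 273, 7, -42, -21), (366, 273, 7, 43, -21), (369, 270, 11, 43, -24), (372, 270, 10, 45, -24), (375, 270, 10, 46, -24), (378, 270, 11, 48, -24), (381, 270, 10, 49, -24), (384, 272, 11, 50, -27), (387, 276, 10, 50, -30), (390, 281, 11, 49, -36), (393, 281, 6, 54, -27), (396, 282, 7, 55, -29), (399, 284, 7, 55, -31), (402, 286, 6, 56, -32), (405, 289, 7, 57, -35), (408, 293, 6, 57, -37), (411, 297, 7, 57, -41), (414, 301, 7, 57, -43)]
```

Everything else matches (pads 22 mm wide, 13 mm swing), but the tips sit at tool z ≈ -11 mm when shut. So the real grasp point is about 30 mm behind the reported TCP, and I'll work from that measurement, lowering in steps with force checks.

Run:
```python
from cell import r, optics
from turn import *
th=.55
r.set_gripper(0.35,20)
for z in (.06,.045,.033,.021):
    r.move_linear(knob(th,z),vel=.1)
    f=np.array(r.current_contact_force()); print(z,f.round(1))
    if np.linalg.norm(f)>8: raise SystemExit("contact")
r.set_gripper(0.0,20); print(r.current_opening(),np.array(r.current_contact_force()).round(1),r.current_t())
if r.current_opening()>.1:
    t=turn(r,th,1.66,z=.021)
    r.set_gripper(0.35); r.move_linear(knob(t,.13),vel=.25)
print(r.current_t())
```

```text
0.06 [ 0.3 -0.5 -0.1]
0.045 [-0.4 -0.  -0. ]
0.033 [0.2 0.5 0.8]
0.021 [ 0.6 -0.8 -0.1]
0.1521452330485479 [-1.6  0.4  1.6] 14.5667
0.71 [0.5 1.9 4.1] 14.88
0.87 [-0.5  3.6  5.6] 15.18
1.03 [0.4 4.7 6. ] 15.49
1.18 [0.8 7.  6.6] 15.8
1.34 [1.1 7.5 7.4] 16.11
1.5 [-0.2  8.9  8.1] 16.42
1.66 [0.2 8.3 8.8] 16.73
17.6167
```

Run:
```python
from cell import r, optics
from h import *
p=s2w(-.005,-.03,.17)
r.move_to(p,down(SY+np.pi/2))
print(r.current_t(),r.current_q())
d,T=shot(r,optics,"st3")
```

```text
18.075 [-4.38377578e-01  4.85327796e-01  1.59487793e+00  1.47261459e-05
  1.06405153e+00 -4.87751331e-01]
```

View pics/st3.png

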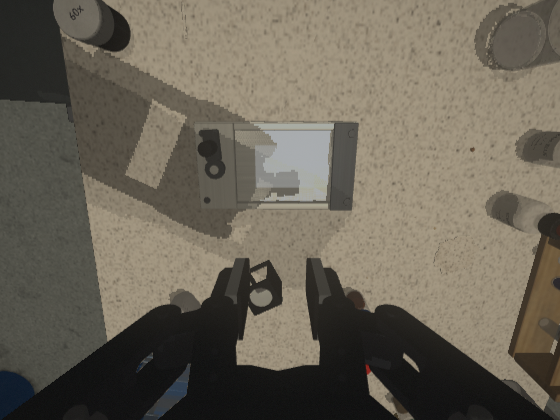

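The retainer now points to stage +y: knob at (207,148), pivot at (214,170), clear of the pocket. I'll re-measure the stage in this tool heading, which is the one I'll use to place.

Run:
```python
from h import *
def fitl(p):
    vx,vy,x,y=cv2.fitLine(np.float32(p),cv2.DIST_HUBER,0,0.0005,1e-4).ravel(); return np.array([x,y]),np.array([vx,vy])
d=dict(np.load("st3.npz"));P=cloud(d,d["Tw"]);Z=P[:,:,2]
E={k:[] for k in("oL","oR","iL","iR","lip","sill","back")}
for u in range(242,328):
    m=np.where((Z[100:230,u]>.0095)&(Z[100:230,u]<.03))[0]+100; E["oL"].append(P[m[0],u,:2]);E["oR"].append(P[m[-1],u,:2])
    f=np.where((Z[115:215,u]>.004)&(Z[115:215,u]<.0085))[0]+115; 
    f=f[(f>m[0]+3)&(f<m[-1]-1)]
    E["iL"].append(P[f[0],u,:2]);E["iR"].append(P[f[-1],u,:2])
for v in range(136,198):
    f=np.where((Z[v,225:345]>.004)&(Z[v,225:345]<.0085))[0]+225; E["sill"].append(P[v,f[0],:2])
    l=np.where((Z[v,315:365]>.0155)&(Z[v,315:365]<.022))[0]+315; E["lip"].append(P[v,l[0],:2])
for v in range(180,205):
    b=np.where((Z[v,185:230]>.009)&(Z[v,185:230]<.03))[0]+185; E["back"].append(P[v,b[0],:2])
ex=np.array([np.cos(SY),np.sin(SY)]);ey=np.array([-ex[1],ex[0]])
for n,p in E.items():
    c,v=fitl(p); a=(np.degrees(np.arctan2(v[1],v[0]))+45)%90-45
    print(n,round(a,2),"stage coord (mm)",((c-SO)@(ey if n[0] in "oi" else ex)*1000).round(2))
kn=P[(Z>.046)&(Z<.054)&(abs(P[:,:,0]-.49)<.04)&(abs(P[:,:,1]+.17)<.05)]
k=(kn.min(0)+kn.max(0))/2; k=k[:2]-SO; k=np.array([k@ex,k@ey]); print("knob",k,np.arctan2(k[1],k[0]+.068))
```

```text
oL 2.76 stage coord (mm) 43.19
oR 2.78 stage coord (mm) -42.97
iL 2.76 stage coord (mm) 36.34
iR 2.82 stage coord (mm) -37.45
lip 2.84 stage coord (mm) 48.96
sill 2.59 stage coord (mm) -48.88
back 0.68 stage coord (mm) -87.33
knob [-0.06907951  0.02176568] 1.62035268478099
```

Run:
```python
from cell import r, optics
from h import *
r.move_to([.40,-.12,.22],down(1.45))
r.move_to([.38,.15,.22],down(1.35))
r.move_to([.413,.305,.17],down(1.31))
print(r.current_t(),r.current_q(),r.current_tool_pos())
d,T=shot(r,optics,"tr1")
```

```text
20.6417 [ 5.43660843e-01  3.50741699e-01  1.80039341e+00 -2.86136624e-04
  9.91154248e-01  8.04970887e-01] [0.41334754 0.30409182 0.16984694]
```

View pics/tr1.png

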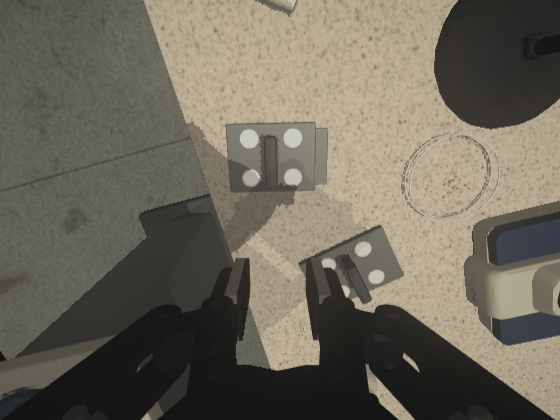

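The tongued tray is at cols 227-315, rows 122-192, with its tongue at cols 316-328. The bar is at about (270,157). I'll measure it.

Run:
```python
from h import *
def fitl(p):
    vx,vy,x,y=cv2.fitLine(np.float32(p),cv2.DIST_HUBER,0,0.0005,1e-4).ravel(); return np.array([x,y]),np.array([vx,vy])
d=dict(np.load("tr1.npz"));P=cloud(d,d["Tw"]);Z=P[:,:,2]
sub=np.zeros_like(Z,bool);sub[112:204,218:336]=1
pl=sub&(Z>.0065)&(Z<.013); E={k:[] for k in("top","bot","rear","step")}
for u in range(234,310):
    m=np.where(pl[:,u])[0]; E["top"].append(P[m[0],u,:2]);E["bot"].append(P[m[-1],u,:2])
for v in range(130,184):
    m=np.where(pl[v])[0]; E["rear"].append(P[v,m[0],:2]);E["step"].append(P[v,m[-1],:2])
L={n:fitl(p) for n,p in E.items()}
angs={n:(np.degrees(np.arctan2(v[1],v[0]))+45)%90-45 for n,(c,v) in L.items()}; print(angs)
y=np.radians(np.mean([angs["top"],angs["bot"],angs["rear"],angs["step"]])); ex=np.array([np.cos(y),np.sin(y)]);ey=np.array([-ex[1],ex[0]])
t,b=L["top"][0]@ey,L["bot"][0]@ey; a,s=L["rear"][0]@ex,L["step"][0]@ex
print("width",t-b,"len",s-a); c=ex*(a+s)/2+ey*(t+b)/2; print("plate centre",c,"yaw",np.degrees(y))
bar=P[sub&(Z>.037)&(Z<.047)]; q=np.c_[bar[:,:2]@ex,bar[:,:2]@ey]; mid=(np.percentile(q,2,0)+np.percentile(q,98,0))/2
print("bar",np.ptp(q,0),ex*mid[0]+ey*mid[1],np.median(bar[:,2]))
to=P[sub&(Z>.002)&(Z<.0058)]; tq=np.c_[to[:,:2]@ex,to[:,:2]@ey]-[c@ex,c@ey]
tq=tq[(tq[:,0]>.04)&(tq[:,0]<.065)]; print("tongue",np.percentile(tq,[1,99],axis=0),len(tq))
```

```text
{'top': np.float32(-13.899334), 'bot': np.float32(-14.010843), 'rear': np.float32(-13.685936), 'step': np.float32(-14.279778)}
width 0.06842831 len 0.08871761
plate centre [0.41733214 0.3427101 ] yaw -13.968972
bar [0.01197241 0.04735124] [0.41750784 0.3433147 ] 0.042320016584952574
tongue [[ 0.0455057  -0.02796644]
 [ 0.05783443  0.02862578]] 666
```

The sizes match (88.7 × 68.4 plate, bar 12 × 47 mm, tongue tip at 57.8 mm). Next I grasp the tray.

```bash
cat >> h.py <<'E'
GB=0.030  # grasp point lies this far behind reported TCP (measured)
def tcp(g,q): return np.asarray(g)+GB*R.from_quat(q).as_matrix()[:,2]
E
python3 - <<'E'
from cell import r, optics
from h import *
q=down(np.radians(76.0)); g=np.array([.4174,.3430])
r.set_gripper(.5,60)
r.move_to(tcp([*g,.10],q),q)
for z in (.06,.045,.035):
    r.move_linear(tcp([*g,z],q),vel=.12)
    f=np.array(r.current_contact_force()); print(z,f.round(1))
    if np.linalg.norm(f)>8: raise SystemExit("contact")
r.set_gripper(0.0,60); print(r.current_opening(),np.array(r.current_contact_force()).round(1),r.current_t())
r.move_linear(tcp([*g,.16],q),vel=.15)
print(r.current_opening(),np.array(r.current_contact_force()).round(1),r.current_t())
shot(r,optics,"h1")
E
```

```text
0.06 [ 0.7  0.6 -1. ]
0.045 [-0.1  0.9 -0.1]
0.035 [-0.2  0.2 -0.2]
0.12865449776977353 [-0.7  0.1  6.1] 22.875
0.12735119803326322 [-0.5  0.  -1.6] 23.8583
```

View pics/h1.png

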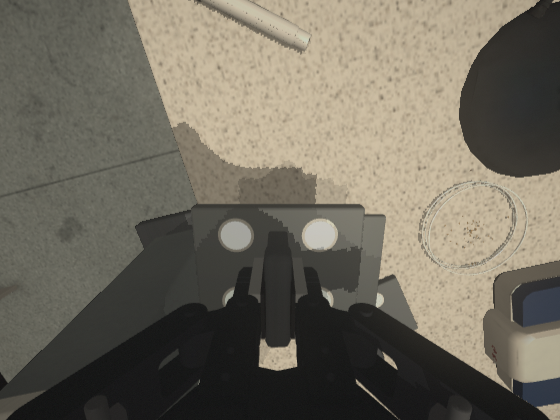

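The tray is held, with the plate at cols 190-363 and the tongue to 385. I'll measure its in-hand pose from depth.

```bash
cat > hand.py <<'E'
from h import *
def fitl(p):
    vx,vy,x,y=cv2.fitLine(np.float32(p),cv2.DIST_HUBER,0,0.0005,1e-4).ravel(); return np.array([x,y]),np.array([vx,vy])
def hand(d):
    P=cloud(d,d["mount"])
    # plane of plate visible part: rows 210-262, cols 195-255 & 300-358
    m=np.zeros(P.shape[:2],bool); m[212:258,198:262]=1; m[212:258,296:355]=1
    q=P[m]; q=q[(abs(q[:,2]-np.median(q[:,2]))<.004)]
    A=np.c_[q[:,:2],np.ones(len(q))]; c=np.linalg.lstsq(A,q[:,2],rcond=None)[0]
    print("plane slopes x,y",c[:2].round(4),"z at 0 (plate top in tool)",c[2].round(4),"bar ctr z tool should be",(c[2]-.026).round(4))
    Z=P[:,:,2]-(P[:,:,0]*c[0]+P[:,:,1]*c[1]+c[2]); on=abs(Z)<.003
    top=[P[np.where(on[195:300,u])[0][0]+195,u,:2] for u in range(200,355)]
    a,v=fitl(top); print("front side x",a.round(4),"ang",np.degrees(np.arctan2(v[1],v[0])).round(2), "at y=0:",(a[0]-v[0]/v[1]*a[1]).round(4))
    rear=[];step=[]
    for r_ in range(212,256):
        w=np.where(on[r_,170:400])[0]+170; rear.append(P[r_,w[0],:2]);step.append(P[r_,w[-1],:2])
    for n,p in(("rear",rear),("step",step)):
        a,v=fitl(p); print(n,a.round(4),np.degrees(np.arctan2(v[1],v[0])).round(2))
if __name__=="__main__":
    import sys; hand(dict(np.load(sys.argv[1])))
E
python3 hand.py h1.npz
```

```text
plane slopes x,y [-0.0025 -0.0003] z at 0 (plate top in tool) -0.0036 bar ctr z tool should be -0.0296
front side x [0.0345 0.0001] ang -89.91 at y=0: 0.0345
rear [ 0.022  -0.0441] -0.8
step [0.0201 0.0446] 0.18
```

In-hand pose is good: bar centre at tool z -29.6 mm, under 0.1° of twist about the tool axis, centred within 1 mm. Now I carry the tray to above the stage.

```bash
cat > place.py <<'E'
from h import *
YS=np.radians(2.8)
def pose(tx,ty,tz,a):
    """toe in stage coords, tilt a -> TCP pos, quat"""
    Rt=R.from_euler('z',YS)*R.from_euler('y',a)
    g=s2w(tx,ty,tz)-Rt.apply([.058,0,-.035])
    q=(Rt*R.from_euler('z',np.pi/2)*R.from_euler('x',np.pi)).as_quat()
    return tcp(g,q),q
def go(r,tx,ty,tz,a,vel=.06,lim=12):
    p,q=pose(tx,ty,tz,a); r.move_linear(p,q,vel=vel)
    f=np.array(r.current_contact_force()); print((round(tx,4),round(tz,4),round(a,3)),f.round(1),round(r.current_t(),2))
    if np.linalg.norm(f)>lim: raise SystemExit("force")
E
python3 - <<'E'
from cell import r, optics
from place import *
q=down(np.radians(76.0))
r.move_linear(tcp([.345,.275,.19],q),q,vel=.2)
q=down(np.radians(92.8))
r.move_to(tcp([.40,-.13,.19],q),q)
print(r.current_t(),r.current_opening())
p,q=pose(.045,-.0002,.09,.22)
print(r.inverse_kinematics(p,q))
r.move_linear(p,q,vel=.2)
go(r,.045,-.0002,.05,.22,vel=.12)
shot(r,optics,"p1")
E
```

```text
26.0833 0.1310321266023801
[-0.35568244  0.6335165   1.52925834 -0.09291724  1.18307751 -0.36058126]
(0.045, 0.05, 0.22) [ 1.   1.  -1.7] 27.53
```

View pics/p1.png

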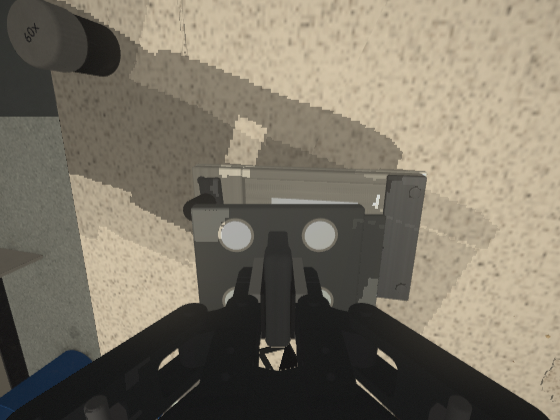

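The tray is still aligned in hand, with its rear edge just clear of the retainer. I'll lower, tuck under the lip and then flatten.

Run:
```python
from cell import r, optics
from place import *
y=-.0002
go(r,.045,y,.025,.22,vel=.08)
go(r,.045,y,.013,.22,vel=.05)
go(r,.045,y,.009,.20,vel=.04)
go(r,.050,y,.0075,.17,vel=.03)
go(r,.054,y,.0072,.15,vel=.03)
go(r,.0565,y,.0072,.14,vel=.03)
r.sleep(.2)
shot(r,optics,"p2")
print(np.array(r.current_contact_force()).round(1),r.current_t(),r.current_opening())
```

```text
(0.045, 0.025, 0.22) [ 0.2  0.1 -1.5] 28.04
(0.045, 0.013, 0.22) [-1.1  1.1 -1.7] 28.43
(0.045, 0.009, 0.2) [ 0.3 -0.8 -0.6] 28.71
(0.05, 0.0075, 0.17) [-0.4 -0.4 -0.1] 29.04
(0.054, 0.0072, 0.15) [ 0.3  0.7 -1.6] 29.32
(0.0565, 0.0072, 0.14) [ 0.4  0.8 -0.7] 29.57
[ 0.2  0.1 -0.9] 29.825 0.12800039615565623
```

View pics/p2.png

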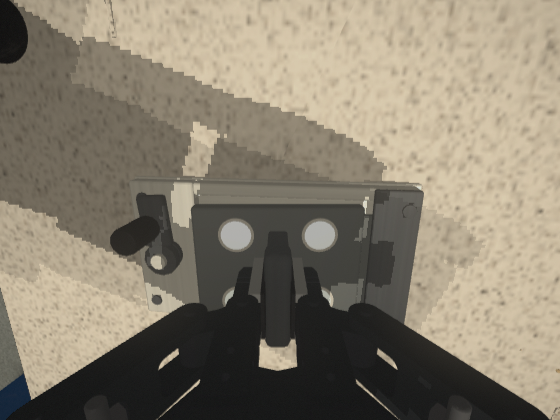

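Run:
```python
from h import *
d=dict(np.load("p2.npz"));P=cloud(d,d["Tw"]);ex=np.array([np.cos(SY),np.sin(SY)]);ey=np.array([-ex[1],ex[0]])
for u in (220,260,300,340,355):
    c=P[172:225:2,u]; print(u,[(round(float((p[:2]-SO)@ex*1000)),round(float((p[:2]-SO)@ey*1000),1),round(float(p[2]*1000),1)) for p in c])
```

```text
220 [(-37, 47.9, 1.1), (-37, 46.4, -0.5), (-37, 45.1, -0.9), (-36, 44.9, 3.9), (-36, 44.0, 5.2), (-34, 43.7, 9.4), (21, 78.2, 168.9), (-33, 42.5, 14.1), (-33, 41.3, 14.0), (-33, 40.2, 13.8), (-33, 39.1, 13.9), (-33, 38.3, 15.4), (-36, 34.7, 6.2), (-36, 33.4, 5.6), (-36, 32.6, 7.1), (-36, 31.1, 6.1), (-31, 34.5, 21.6), (-30, 34.0, 23.8), (-29, 34.0, 27.2), (-29, 33.3, 28.4), (-29, 32.0, 27.6), (-29, 31.1, 28.4), (-29, 29.8, 27.7), (-29, 28.7, 27.6), (-29, 27.6, 27.6), (-29, 26.9, 28.8), (-29, 25.6, 28.2)]
260 [(-13, 48.2, -0.1), (-13, 47.1, 0.7), (-13, 45.9, 0.1), (-13, 44.7, 0.2), (-12, 44.4, 4.6), (-12, 43.7, 6.7), (-11, 43.7, 11.9), (-11, 42.9, 13.1), (-10, 42.4, 15.6), (-10, 41.1, 14.9), (-10, 40.0, 15.0), (-11, 38.7, 14.0), (-11, 37.6, 14.0), (-12, 34.3, 6.1), (-12, 33.3, 6.5), (-12, 32.0, 6.3), (-10, 34.2, 18.1), (-9, 34.3, 21.9), (-9, 33.8, 23.8), (-9, 33.0, 24.6), (-9, 31.8, 24.4), (-8, 31.1, 25.6), (-8, 30.0, 25.3), (-8, 28.8, 25.3), (-8, 28.1, 26.1), (-8, 26.7, 25.5), (-9, 25.6, 25.3)]
300 [(10, 48.7, 0.2), (10, 47.3, -1.4), (10, 46.5, 0.4), (10, 45.3, 0.0), (10, 43.8, -1.4)
[... 660 characters left out ...]
, (33, 33.3, 4.9), (32, 34.1, 12.0), (32, 34.1, 15.8), (32, 34.1, 19.3), (32, 33.2, 20.0), (32, 31.6, 18.4), (32, 31.0, 19.7), (32, 29.8, 19.5), (32, 28.5, 18.9), (32, 27.5, 19.0), (32, 26.7, 19.8), (33, 25.3, 19.1)]
355 [(40, 49.4, 0.2), (40, 48.2, -0.4), (40, 47.2, 0.4), (40, 46.1, 0.6), (41, 44.8, -0.5), (40, 44.9, 5.8), (40, 43.7, 5.3), (40, 43.7, 10.1), (40, 43.1, 12.1), (39, 42.6, 14.9), (39, 41.7, 15.2), (39, 40.5, 14.6), (40, 39.2, 13.7), (40, 38.2, 14.1), (41, 35.0, 5.9), (41, 33.8, 5.8), (40, 34.0, 10.6), (40, 34.4, 15.8), (40, 33.4, 16.0), (40, 32.8, 17.6), (40, 32.0, 18.6), (40, 30.6, 17.4), (40, 29.6, 17.9), (40, 28.6, 18.0), (40, 27.3, 17.4), (40, 26.3, 17.7), (40, 25.2, 17.7)]
```

The tray's side edge is at y ≈ 34.4 mm and the wall is at 37 mm, so it's centred and parallel. Next I flatten it.

Run:
```python
from cell import r, optics
from place import *
y=-.0002
for a,z in ((.10,.0072),(.06,.0070),(.03,.0068),(.01,.0066),(0,.0063)):
    go(r,.0565,y,z,a,vel=.03,lim=14)
shot(r,optics,"p3")
r.set_gripper(.3); r.sleep(.1)
print(np.array(r.current_contact_force()).round(1),r.current_t())
p=np.array(r.current_tool_pos()); p[2]+=.10; r.move_linear(p,vel=.2)
p2=s2w(-.005,-.03,.17); r.move_to(p2,down(SY+np.pi/2)); print(r.current_t())
shot(r,optics,"p4")
```

```text
(0.0565, 0.0072, 0.1) [ 0.4  0.2 -0.9] 30.07
(0.0565, 0.007, 0.06) [-0.8  0.6 -0.4] 30.32
(0.0565, 0.0068, 0.03) [ 0.5  0.5 -1.5] 30.57
(0.0565, 0.0066, 0.01) [ 0.1  0.5 -0.4] 30.82
(0.0565, 0.0063, 0) [ 1.8 -0.2  1.8] 31.07
[-0.2 -0.4 -0. ] 31.5167
32.5333
```

View pics/p4.png

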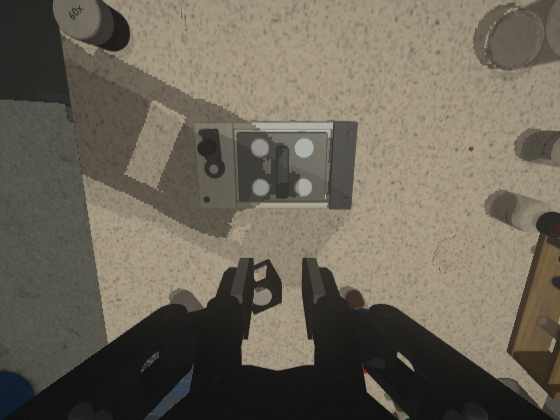

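The tray lies in the pocket (cols 238-328, rows 132-202), its front is under the lip and the retainer is still at (207,148). I'll check its pose numerically.

```bash
cat > chk.py <<'E'
from h import *
import sys
d=dict(np.load(sys.argv[1]));P=cloud(d,d["Tw"]);ex=np.array([np.cos(SY),np.sin(SY)]);ey=np.array([-ex[1],ex[0]])
Q=np.stack([(P[...,:2]-SO)@ex,(P[...,:2]-SO)@ey,P[...,2]],-1)[100:225,185:365].reshape(-1,3)
inn=(abs(Q[:,0])<.042)&(abs(Q[:,1])<.033)
pl=Q[inn&(Q[:,2]>.010)&(Q[:,2]<.020)]; c=np.linalg.lstsq(np.c_[pl[:,:2],np.ones(len(pl))],pl[:,2],rcond=None)[0]; print("plate slopes",c[:2].round(4),"top z",c[2].round(4))
b=Q[inn&(Q[:,2]>.042)&(Q[:,2]<.055)]; print("bar centre",((np.percentile(b,2,0)+np.percentile(b,98,0))/2).round(4),"yaw",)
e=cv2.minAreaRect((b[:,:2]*1000).astype(np.float32)); print(e)
k=Q[(Q[:,2]>.046)&(Q[:,2]<.054)&(Q[:,0]<-.03)]; k=(k.min(0)+k.max(0))/2; print("knob",k.round(4),"theta",np.arctan2(k[1],k[0]+.068).round(3))
E
python3 chk.py p4.npz
```

```text
plate slopes [0.0007 0.0003] top z 0.0152
bar centre [-0.0009 -0.0005  0.0478] yaw
((-0.8331761360168457, -0.8904190063476562), (47.20287322998047, 11.261785507202148), 89.8094711303711)
knob [-0.0694  0.0217  0.0496] theta 1.637
```

Seated: slopes under 0.001, top at 15.2 mm, centre at (-0.9, -0.5) mm. Now I close the retainer.

```bash
python3 - <<'E'
from cell import r, optics
from turn import *
th=1.63
r.set_gripper(0.35,20)
r.move_to(knob(th,.08),down(SY+th))
for z in (.045,.021):
    r.move_linear(knob(th,z),vel=.12)
    f=np.array(r.current_contact_force()); print(z,f.round(1))
    if np.linalg.norm(f)>8: raise SystemExit("contact")
r.set_gripper(0.0,20); print(r.current_opening(),r.current_t())
if r.current_opening()>.1:
    t=turn(r,th,0.02,z=.021,n=10)
    print(r.current_opening())
    r.set_gripper(0.3); r.move_linear(knob(t,.13),vel=.2)
    p2=s2w(-.005,-.03,.17); r.move_to(p2,down(SY+np.pi/2)); print(r.current_t())
    shot(r,optics,"p5")
E
python3 chk.py p5.npz
```

```text
0.045 [-0.  -0.   0.3]
0.021 [ 0.5 -0.1 -0. ]
0.15201218741580602 34.4333
1.47 [-2.   0.6  8. ] 34.74
1.31 [-2.3 -0.1  7.1] 35.05
1.15 [-2.8 -2.4  6.6] 35.36
0.99 [-3.9 -1.6  6.4] 35.67
0.82 [-4.9 -2.7  7.7] 35.98
0.66 [-5.3 -3.5  7.4] 36.28
0.5 [-6.6 -2.4  8.6] 36.59
0.34 [-7.2 -2.2  8.6] 36.9
0.18 [-7.8 -3.   8.9] 37.21
0.02 [-7.  -0.2 10.5] 37.52
0.15522950514408038
39.8833
plate slopes [-0.0004 -0.0002] top z 0.0152
bar centre [-0.0182 -0.0004  0.0476] yaw
((-18.696338653564453, -1.0466995239257812), (46.49620056152344, 48.01103210449219), 0.430470734834671)
knob [-0.0461  0.      0.0491] theta 0.001
```

View pics/p5.png

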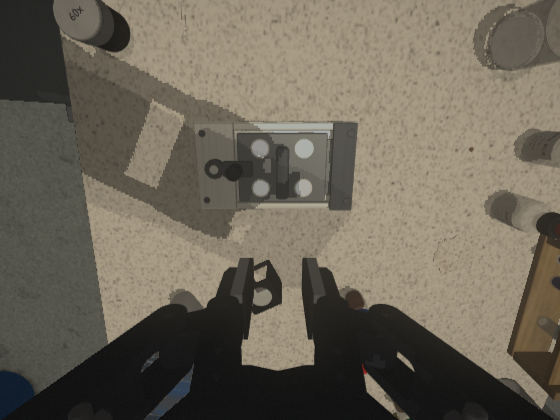

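The retainer is closed (θ ≈ 0.00). The odd bar-centre number comes from knob pixels falling inside the mask, so I'll re-check with those excluded and hand in.

```bash
sed -i 's/b=Q\[inn&/b=Q[inn\&(Q[:,0]>-.025)\&/' chk.py; python3 chk.py p5.npz
python3 - <<'E'
from cell import r
print(r.current_t(),r.current_contact_force()); r.hand_in()
E
```

```text
plate slopes [-0.0004 -0.0002] top z 0.0152
bar centre [-0.001  -0.0004  0.0477] yaw
((-0.8619723320007324, -0.9129524230957031), (47.992027282714844, 11.293768882751465), 89.7874984741211)
knob [-0.0461  0.      0.0491] theta 0.001
39.9333 [-0.0173009  -0.23447307 -0.41815722]
the job is handed in; nothing more can be done
```

I loaded the tongued tray into the stage, closed the retainer over it and handed the job in at 39.9 s; no verdict was reported. I turned the retainer to about 1.63 rad, tucked the tongue under the lip with the tray tipped, then lowered it flat and let go.

**Last checks:**

| Check | Reading |
|---|---|
| Tray tilt | under 0.001 rad |
| Tray plate top | 15.2 mm (15 mm is seated on the floor) |
| Tray centre in the stage | (-1.0, -0.4) mm, which puts the tongue tip about 8 mm under the lip |
| Tray twist | about 0.2° |
| Retainer | about 0.00 rad |
| Robot | well clear, contact force about zero |

**What disagreed or failed:**
- **Fingertip position:** the fingertips are about 11 mm behind the reported TCP when shut, not 22 mm ahead as `r.finger_overhang` says. My first grip on the knob therefore closed on air above it and moved nothing. I measured the tips with the wrist camera's depth and used that offset (grasp point 30 mm behind the TCP) from then on.
- **One misleading check:** the first bar-centre reading after closing was wrong because the knob's pixels were included. Leaving them out gave the value in the table.
- **Not checked:** I did not re-measure the plain tray, dropper, can, beaker or vial at the end. I saw no unexpected contact force at any point I checked, and I kept the carried tray above the dropper's height in transit.

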